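Free the can rack and sort the tea and spices

ROBOT

A 6-joint arm with a two-finger parallel gripper is mounted at the origin on the work surface. World frame = base frame: x ahead of the robot, y to its left, z up, the work surface at z = 0. Lengths are in mm, angles in rad, forces in N, time in s.
With the tool pointing down it reaches from about 300 to 1000 mm from the base axis. Payload 5.1 kg.
Tool frame: the origin (TCP) lies at the very end of the fingers, on their centre line; the grasp point (between the pads) lies 19 mm behind it; z points along the fingers, y is the line along which they close (so a half turn about z gives the same grasp; the last joint's range is limited). The gripper opens to 95 mm and grips with 3 to 60 N. Pads are 20 mm wide; open, the fingers measure 119 mm over their backs; the gripper's body (75 mm by 180 mm) begins 59 mm behind the grasp point.
Start: joints at [1.017, 0.124, 1.65, -0, 1.367, -0.083], TCP at [294.857, 579.261, 193.856] pointing down, gripper open.
Joint ranges: [-2.61, 2.61], [-1.02, 2.33], [0.03, 2.71], [-1.35, 4.49], [0.32, 2.68], [-2.91, 2.91]. Speed limits (rad/s): [2.57, 2.57, 3.14, 3.14, 3.14, 3.14].

INTERFACE

Orientations are given as a rotation vector (axis times angle).
In Python, from plant import * gives the robot as it stands.
- The arm moves only by the tool send_rows, never from a script. Its argument "increments" is a list of rows, each a list of 5 numbers: the shift along the tool's x, y, z in units of 30 mm (1.0 is 30 mm), then the turn about the tool's z in units of 5 degrees (1.0 is 5 degrees), then the finger opening in mm, from 0 to 95.1. A call has 1 to 20 rows; each row is the pose to reach, as a shift and turn from the pose commanded when the call began, along the tool's axes at that moment; what a row does not reach only later rows make up. A row lasts 1/12 s, in which the tool goes at most 41.7 mm and 7.16 degrees, less where a joint would pass 70% of its speed; a pose out of reach is approached as far as the arm can. A call with a gripper value outside its range is refused whole. The fingers move at their own pace and stop on an object; the grip force is fixed at half the most. Time passes only in rows, so rows that repeat a pose let the fingers close. It gives the time, the measured TCP pose, the force, the opening and the grip force at its end, in the units of the state.
- get_state(): the state, without advancing time (a new reading comes with each control period).
- read_camera(name): name is "scene" or "side" or "wrist"; returns the picture (400x640x3 uint8, red, green, blue); there is no depth.
- camera_info(name): a dict with "intrinsics" (3x3 intrinsics, pixels), "distortion" ([k1, k2, p1, p2, k3] as OpenCV has them; the pictures are not rectified), "view" (4x4, takes a point from world to camera coordinates). Camera axes: x right, y up, looking along -z (the intrinsics and any distortion apply to the point x, -y, -z); pixel columns grow to the right and rows downward; lengths in mm; the calibration is good to about 2 mm. A picture is of the moment at which its call begins: read the wrist's pose just before it. camera_info takes no time and is no camera call; for the wrist camera it gives the pose at the moment of the call.
- finish_job(): hands the job in; it is judged then, once.
The state is a dict: "clock": time; "joints": joint angles; "dq": joint speeds; "joint_torque": joint torques, N m; "ee_pos": TCP position; "ee_rot": TCP orientation; "contact_force": force on the tool from outside, world axes, zero at the start; "wrist_torque": the same for the moment, N m; "opening": opening from 0.0 (shut) to 1.0 (fully open); "grip_force": force on a finger pad.
Only numpy, scipy, OpenCV 4.12 (cv2) and the standard library are available. Lean on these libraries where they do the work, as an engineer would, in place of code of your own. Each camera call takes 0.05 s, during which the arm holds its last target. There are 200 camera calls.

TASK

A green tea tin is stuck at the front of the sloping can rack: first lift it out so that both cans behind it roll down to the front stop, and stand it in the wooden tray. Then stand the blue tea tin in the wooden tray as well and both spice jars in the black tray, one item in each bay, all upright on the tray floor. Leave the cans in the rack and do not push the potted herb about.

Things in the scene. Friction and masses are not known exactly. Their poses are not given: they have to be found in the camera images.
- can_rack: White gravity-feed can rack, open at the top, fixed to the worktop, 200 mm long along its x, 88 mm wide along its y. Its floor slopes down at 12 degrees towards its -x end and lies 45 mm above the worktop at the middle. Side walls stand 22 mm above the sloping floor (78 mm apart inside), the steel front stop at the low -x end 30 mm above it. Origin: on the worktop under its middle, z up.
- can_front: Red food can, 52 mm across and 70 mm long, 0.16 kg, lying across the rack just behind the green tin; it rolls down to the front stop by itself once the tin is out. Origin: its centre; y is the can's axis. At the front stop its centre is at about x = -72 mm, z = 56 mm in the rack's frame.
- can_rear: Orange food can of the same size and mass, lying behind the red one and following it. Origin: its centre; y is the can's axis. When the red can is at the stop, its centre is at about x = -21 mm, z = 67 mm in the rack's frame.
- tin_green: Tea tin: square box, brass lid with a coloured top, 50 x 50 mm, 75 mm tall, about 0.15 kg. Origin: centre of its underside; z points up through the lid, x and y square to its sides. Green; it starts in the rack against the front stop, square to the slope, so leaning 12 degrees towards the rack's -x end, y axis across the rack; its upper 53 mm are clear above the side walls.
- tin_blue: Tea tin: square box, brass lid with a coloured top, 50 x 50 mm, 75 mm tall, about 0.15 kg. Origin: centre of its underside; z points up through the lid, x and y square to its sides. Blue; at the start it stands on the worktop.
- jar_yellow: Spice jar: round, 44 mm across and 85 mm tall with a dark steel lid with a coloured disc on top (straight sides throughout), about 0.16 kg, standing on the worktop. Origin: centre of its underside, z up. Yellow.
- jar_red: Spice jar: round, 44 mm across and 85 mm tall with a dark steel lid with a coloured disc on top (straight sides throughout), about 0.16 kg, standing on the worktop. Origin: centre of its underside, z up. Terracotta red.
- tray_tea: Brown wooden tray for the tea tins, fixed to the worktop: 179 mm along its x, 92 mm along its y, walls 28 mm high and 5 mm thick, floor 5 mm thick. A 5 mm divider across the middle makes two square bays, 82 x 82 mm each, centred at 43.5 mm to either side of its origin along its x. Origin: centre of its underside, z up.
- tray_spice: Black tray for the spice jars, fixed to the worktop: 179 mm along its x, 92 mm along its y, walls 28 mm high and 5 mm thick, floor 5 mm thick. A 5 mm divider across the middle makes two square bays, 82 x 82 mm each, centred at 43.5 mm to either side of its origin along its x. Origin: centre of its underside, z up.
- herb_pot: Potted herb in a grey pot, 84 mm across, 150 mm tall with its leaves, 0.7 kg, standing loose beyond the work. Origin: centre of its underside.
There are look-alikes about, which are no part of the job. What is shaped like the jar_red but purple is not meant.

How it is judged (in metres and radians):
On the way, in this order (a step that is already met when the one before it is completed fails the run):
1. the green tin is out of the rack and both cans have rolled down to the front stop, before any of the other three items has been carried off (moved more than 50 mm) (x of can_front in the frame of can_rack between -0.085 and -0.06 m and y of can_front in the frame of can_rack between -0.02 and 0.02 m and z of can_front in the frame of can_rack between 0.035 and 0.085 m and linear speed of each of can_front, can_rear below 0.03 m/s and x of can_rear in the frame of can_rack between -0.085 and -0.008 m and y of can_rear in the frame of can_rack between -0.02 and 0.02 m and z of can_rear in the frame of can_rack between 0.035 and 0.085 m and distance of each of tin_blue, jar_yellow, jar_red from where it was at the start of the episode below 0.05 m), for 0.2 s.
2. the green tin stands in the wooden tray, before any of the other three items has been carried off (moved more than 50 mm) (x of tin_green in the frame of tray_tea between -0.085 and 0.085 m and y of tin_green in the frame of tray_tea between -0.042 and 0.042 m and z of tin_green in the frame of tray_tea between 0 and 0.012 m and angle between tin_green's own z axis and vertical below 0.15 rad and linear speed of tin_green below 0.03 m/s and angular speed of tin_green below 0.3 rad/s and distance of each of tin_blue, jar_yellow, jar_red from where it was at the start of the episode below 0.05 m), for 0.2 s.
At the end, for the whole second after the job is handed in: Both tins stand in the wooden tray and both jars in the black one, one in each bay, on its floor (underside under 12 mm above the tray underside), upright within 0.15 rad, at rest; the cans lie in the rack, the red one at the front stop, the orange one behind it (within about 12 mm) (x of can_front in the frame of can_rack between -0.085 and -0.06 m and y of can_front in the frame of can_rack between -0.02 and 0.02 m and z of can_front in the frame of can_rack between 0.035 and 0.085 m and linear speed of each of can_front, can_rear, tin_green, tin_blue, jar_yellow, jar_red below 0.03 m/s and x of can_rear in the frame of can_rack between -0.085 and -0.008 m and y of can_rear in the frame of can_rack between -0.02 and 0.02 m and z of can_rear in the frame of can_rack between 0.035 and 0.085 m and x of tin_green in the frame of tray_tea between -0.085 and 0.085 m and y of tin_green in the frame of tray_tea between -0.042 and 0.042 m and z of tin_green in the frame of tray_tea between 0 and 0.012 m and angle between each of tin_green, tin_blue, jar_yellow, jar_red's own z axis and vertical below 0.15 rad and angular speed of each of tin_green, tin_blue, jar_yellow, jar_red below 0.3 rad/s and x of tin_blue in the frame of tray_tea between -0.085 and 0.085 m and y of tin_blue in the frame of tray_tea between -0.042 and 0.042 m and z of tin_blue in the frame of tray_tea between 0 and 0.012 m and x of jar_yellow in the frame of tray_spice between -0.085 and 0.085 m and y of jar_yellow in the frame of tray_spice between -0.042 and 0.042 m and z of jar_yellow in the frame of tray_spice between 0 and 0.012 m and x of jar_red in the frame of tray_spice between -0.085 and 0.085 m and y of jar_red in the frame of tray_spice between -0.042 and 0.042 m and z of jar_red in the frame of tray_spice between 0 and 0.012 m and ((x of tin_green in the frame of tray_tea below 0 m and x of tin_blue in the frame of tray_tea above 0 m) or (x of tin_green in the frame of tray_tea above 0 m and x of tin_blue in the frame of tray_tea below 0 m)) and ((x of jar_yellow in the frame of tray_spice below 0 m and x of jar_red in the frame of tray_spice above 0 m) or (x of jar_yellow in the frame of tray_spice above 0 m and x of jar_red in the frame of tray_spice below 0 m))); the robot touches nothing.
It fails at once if the potted herb is pushed more than 30 mm or tipped (distance of herb_pot from where it was at the start of the episode above 0.03 m or angle between herb_pot's own z axis and vertical above 0.3 rad).
It also fails if it takes over 115 s, if anything falls off the work surface, if the arm or the gripper's body presses on something with over 40 N, if the wrist force passes 120 N, or if a joint passes its speed limit or range.

## Working session

There is one attempt and no reset: what is moved stays moved. The work goes in short steps, Python scripts to look and compute and a tool call to move; the robot and the scene stay as the last step left them, time stands still between calls to the robot, and variables do not carry over. Pictures are saved under pics/ and viewed, at most 14 in all, crops included, and the job is handed in when it is done.

Besides the shell and the picture viewer there is one more tool, called by a JSON object that holds its "name" and its "arguments". send_rows: Moves the arm, as the interface text tells. Its arguments: {"type":"object","properties":{"increments":{"type":"array","items":{"type":"array","items":{"type":"number"}}}},"required":["increments"]}

```bash
mkdir -p pics; ls; python3 - <<'E'
from plant import *
import cv2
for n in ("scene","side","wrist"):
    i=camera_info(n); print(n,i)
    cv2.imwrite(f"pics/{n}0.png",read_camera(n)[:,:,::-1])
print(get_state())
E
```

```text
pics
scene {'intrinsics': array([[495.34991463,   0.        , 314.40828016],
       [  0.        , 495.34991463, 196.35266206],
       [  0.        ,   0.        ,   1.        ]]), 'distortion': array([-0.11397704,  0.        ,  0.        ,  0.        ,  0.        ]), 'view': array([[-3.30836706e-01,  9.43533267e-01, -1.70894324e-02,
         1.94978826e+02],
       [-7.86572634e-01, -2.65704782e-01,  5.57408701e-01,
         4.16246374e+02],
       [ 5.21392909e-01,  1.97853339e-01,  8.30062342e-01,
        -1.86671509e+03],
       [ 0.00000000e+00,  0.00000000e+00,  0.00000000e+00,
         1.00000000e+00]])}
side {'intrinsics': array([[480.16723574,   0.        , 314.47825424],
       [  0.        , 480.16723574, 187.88334467],
       [  0.        ,   0.        ,   1.        ]]), 'distortion': array([-0.06228714,  0.        ,  0.        ,  0.        ,  0.        ]), 'view': array([[ 8.90895087e-01, -4.54132227e-01, -8.35844160e-03,
        -5.32077937e+02],
       [ 2.87558948e-01,  5.49683877e-01,  7.84319761e-01,
        -2.33820620e+02],
       [-3.51590379e-01, -7.01150167e-01
[... 757 characters left out ...]
.15, 'joints': array([ 1.01740969e+00,  1.24340656e-01,  1.65130044e+00,  1.17507889e-05,
        1.36748751e+00, -8.26365870e-02]), 'dq': array([-1.82974036e-03, -1.62600320e-03, -3.83172039e-03,  6.99728668e-05,
       -6.30355197e-04, -1.11479806e-03]), 'joint_torque': array([-3.62431065e-04, -4.18194258e+01, -3.60469723e+01,  7.74115697e-02,
        4.69131523e-02, -9.15636497e-05]), 'ee_pos': array([294.59021869, 578.84822314, 192.91431284]), 'ee_rot': array([-7.32532442e-01, -3.05449004e+00,  2.28569647e-03]), 'contact_force': array([ 0.58222829,  0.04415313, -0.09622928]), 'wrist_torque': array([-0.02126453, -0.00187976,  0.00501166]), 'grip_force': 0.0, 'opening': 0.9994705790856291}
```

View pics/scene0.png

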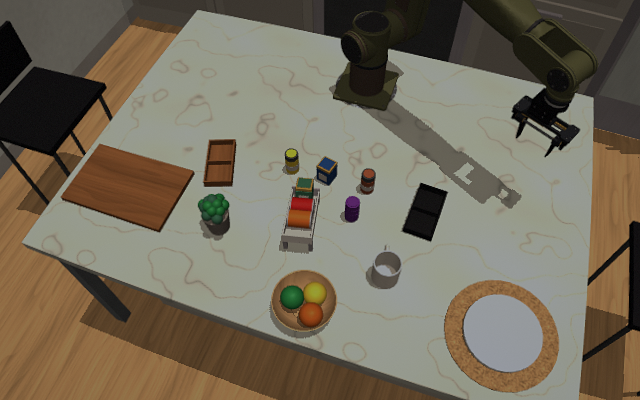

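View pics/side0.png

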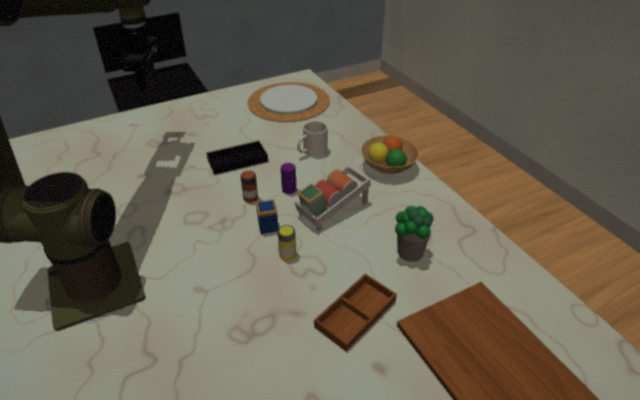

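The scene view shows the rack at (300,215) with the green tin (305,187), yellow jar (291,160), blue tin (327,170), red jar (368,180), purple decoy (352,208), wooden tray (220,162), black tray (426,212) and herb (214,212). The side view agrees: green tin (311,195), blue (267,217), yellow (287,243), red (249,187), wooden tray (356,312), black tray (238,158). I'll triangulate roughly first.

```bash
cat > h.py <<'E'
import numpy as np, cv2
from plant import *
def ray(info,px):
    px=np.array(px,float).reshape(-1,1,2)
    n=cv2.undistortPoints(px,info["intrinsics"],info["distortion"]).reshape(-1,2)
    d=np.c_[n[:,0],-n[:,1],-np.ones(len(n))]
    V=info["view"];R=V[:3,:3]
    return -R.T@V[:3,3], d@R
def onplane(info,px,z):
    o,d=ray(info,px); return o+d*((z-o[2])/d[:,2])[:,None]
def tri(i1,p1,i2,p2):
    o1,d1=ray(i1,p1);o2,d2=ray(i2,p2);d1=d1[0];d2=d2[0]
    t=np.linalg.lstsq(np.c_[d1,-d2],o2-o1,rcond=None)[0]
    a=o1+d1*t[0];b=o2+d2*t[1];return (a+b)/2,np.linalg.norm(a-b)
def proj(info,P):
    P=np.atleast_2d(P); V=info["view"];c=P@V[:3,:3].T+V[:3,3]
    c=c*[1,-1,-1]
    return cv2.projectPoints(c,np.zeros(3),np.zeros(3),info["intrinsics"],info["distortion"])[0].reshape(-1,2)
def togo(xy,state=None):
    """tool-axis shift (units of 30 mm) from the present TCP to a world xyz"""
    s=state or get_state();R=cv2.Rodrigues(s["ee_rot"])[0]
    return (R.T@(np.array(xy)-s["ee_pos"]))/30
E
python3 - <<'E'
from h import *
a=camera_info("scene");b=camera_info("side")
for n,p,q in [("green",(305,185),(311,191)),("blue",(327,164),(267,208)),("yel",(291,153),(287,232)),("redjar",(368,174),(249,176)),("tea",(220,162),(356,312)),("spice",(426,212),(238,158)),("herb",(214,212),(412,230)),("rear rack end",(297,240),(360,180))]:
    print(n,*[np.round(x) for x in tri(a,p,b,q)])
s=get_state();R=cv2.Rodrigues(s["ee_rot"])[0];print(R.round(3))
w=camera_info("wrist");V=w["view"]
print("cam in tool",R.T@(-V[:3,:3].T@V[:3,3]-s["ee_pos"]),"axes",(R.T@V[:3,:3].T).round(2))
E
```

```text
green [570. -35. 103.] 0.0
blue [453.  -6.  71.] 5.0
yel [ 456. -126.   84.] 4.0
redjar [457. 130.  83.] 2.0
tea [ 514. -364.   12.] 2.0
spice [488. 332.  10.] 4.0
herb [ 734. -263.   81.] 4.0
rear rack end [737.  -4.  61.] 8.0
[[-0.891  0.454 -0.001]
 [ 0.454  0.891 -0.001]
 [ 0.    -0.002 -1.   ]]
cam in tool [ 7.24707752e+01 -2.77528251e-03 -1.90920462e+02] axes [[-0.    0.97  0.26]
 [ 1.    0.   -0.  ]
 [-0.    0.26 -0.97]]
```

```bash
python3 - <<'E'
from h import *
print(togo([560,0,360]))
E
```

```text
[-16.63526785 -13.19206838  -5.55164844]
```

{"name": "send_rows", "arguments": {"increments": [[0,0,-3,0,95],[0,0,-5.5,0,95],[-16.6,-13.2,-5.5,-7.4,95],[-16.6,-13.2,-5.5,-7.4,95],[-16.6,-13.2,-5.5,-7.4,95],[-16.6,-13.2,-5.5,-7.4,95],[-16.6,-13.2,-5.5,-7.4,95],[-16.6,-13.2,-5.5,-7.4,95],[-16.6,-13.2,-5.5,-7.4,95],[-16.6,-13.2,-5.5,-7.4,95],[-16.6,-13.2,-5.5,-7.4,95],[-16.6,-13.2,-5.5,-7.4,95],[-16.6,-13.2,-5.5,-7.4,95],[-16.6,-13.2,-5.5,-7.4,95],[-16.6,-13.2,-5.5,-7.4,95],[-16.6,-13.2,-5.5,-7.4,95],[-16.6,-13.2,-5.5,-7.4,95],[-16.6,-13.2,-5.5,-7.4,95],[-16.6,-13.2,-5.5,-7.4,95],[-16.6,-13.2,-5.5,-7.4,95]]}}

```text
clock: 1.82
ee_pos: [559.1, -0.5, 358.2]
ee_rot: [0.271, -3.129, -0.001]
contact_force: [0.2, -0.5, -0.7]
opening: 1.003
grip_force: 0.0
```

```bash
cat > snap.py <<'E'
import sys,pickle
from h import *
w=camera_info("wrist");s=get_state();im=read_camera("wrist")
cv2.imwrite(f"pics/{sys.argv[1]}.png",im[:,:,::-1]);pickle.dump((w,s,im),open(f"{sys.argv[1]}.pkl","wb"))
print(s["clock"],s["ee_pos"].round(1),s["joints"].round(2),s["opening"],s["grip_force"])
E
python3 snap.py w1
```

```text
1.8167 [ 5.591e+02 -5.000e-01  3.582e+02] [-0.1  -0.13  1.63  0.    1.64 -1.84] 1.0028542514821746 0.0
```

View pics/w1.png

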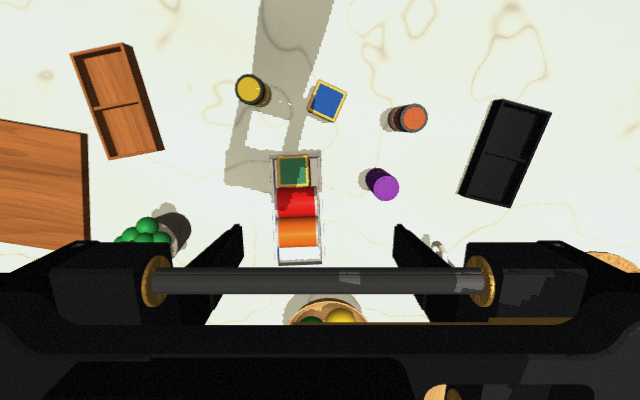

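The wrist view shows everything: green lid (294,171), blue lid (328,101), yellow lid (250,89), red lid (413,117), wooden tray rim around (117,101), black tray rim around (504,153), rack (297,208).

```bash
python3 - <<'E'
from h import *
import pickle
w,s,im=pickle.load(open("w1.pkl","rb"))
hsv=cv2.cvtColor(im,cv2.COLOR_RGB2HSV)
def comp(m,x,y,r):
    k=np.zeros_like(m);k[max(0,y-r):y+r,max(0,x-r):x+r]=255
    n,l,st,c=cv2.connectedComponentsWithStats(m&k);i=1+np.argmax(st[1:,4])
    return max(cv2.findContours((l==i).astype(np.uint8),cv2.RETR_EXTERNAL,cv2.CHAIN_APPROX_NONE)[0],key=cv2.contourArea).reshape(-1,2)
def rect(n,m,x,y,r,z):
    c=comp(m,x,y,r);P=onplane(w,c,z)[:,:2].astype(np.float32);R=cv2.minAreaRect(P)
    M=cv2.moments(P.reshape(-1,1,2));print(n,"rect c",np.round(R[0],1),"size",np.round(R[1],1),"ang",round(R[2],1),"centroid",round(M["m10"]/M["m00"],1),round(M["m01"]/M["m00"],1))
    return R
I=cv2.inRange
H=hsv
rect("green",I(H,(35,60,30),(95,255,255)),294,171,25,104)
rect("blue",I(H,(100,120,60),(125,255,255)),328,101,30,75)
rect("yellow",I(H,(20,120,120),(32,255,255)),250,89,22,85)
rect("red",I(H,(3,120,150),(14,255,255)),413,117,20,85)
rect("tea",I(H,(3,100,30),(20,255,255)),117,101,68,28)
rect("spice",I(H,(0,0,0),(180,255,70)),504,153,62,28)
rect("can red",I(H,(0,180,100),(4,255,255))|I(H,(174,180,100),(180,255,255)),296,203,30,90)
E
```

```text
green rect c [566.  -39.1] size [39.1 39.3] ang 9.9 centroid 566.3 -38.8
blue rect c [453.7  -5.1] size [38.6 38.8] ang 75.7 centroid 453.7 -5.0
yellow rect c [ 457.5 -124.7] size [32.6 33.5] ang 9.9 centroid 457.6 -124.5
red rect c [455.7 132.3] size [32.5 33. ] ang 56.6 centroid 455.7 132.5
tea rect c [ 515.4 -354.9] size [178.3 105.4] ang 20.3 centroid 515.5 -355.0
spice rect c [486.6 323.3] size [105.9 176.9] ang 85.9 centroid 486.7 323.4
can red rect c [620.1 -27.2] size [49. 61.] ang 12.4 centroid 620.3 -26.9
```

{"name": "send_rows", "arguments": {"increments": [[-0.18,-1.3,1,0,95],[-0.18,-1.3,2.2,0,95],[-0.18,-1.3,3.4,0,95],[-0.18,-1.3,4.6,0,95],[-0.18,-1.3,5.8,0,95],[-0.18,-1.3,7,0,95],[-0.18,-1.3,7.5,0,95],[-0.18,-1.3,7.5,0,95]]}}

```text
clock: 2.53
ee_pos: [566.9, -34.6, 127.9]
ee_rot: [0.277, -3.119, -0.004]
contact_force: [-1.1, 0.7, 0.3]
opening: 0.996
grip_force: 0.0
```

```bash
python3 snap.py w2; python3 - <<'E'
from h import *
print(togo([571.3,-38.1,62]))
E
```

```text
2.5333 [566.9 -34.6 127.9] [-0.16  0.    1.89  0.    1.26 -1.9 ] 0.9964016428424384 0.0
[-0.07052976 -0.11495164  2.30867279]
```

View pics/w2.png

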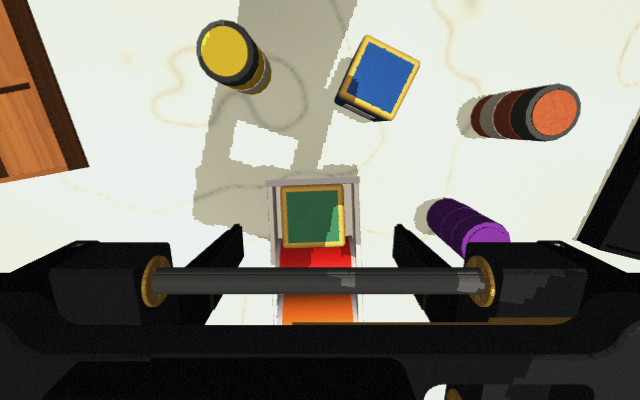

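The wrist view shows the green lid at (313,216) between the open fingers (240 and 397), lined up with the rack. Checking its centre from this closer view.

```bash
python3 - <<'E'
from h import *
import pickle
w,s,im=pickle.load(open("w2.pkl","rb"))
H=cv2.cvtColor(im,cv2.COLOR_RGB2HSV)
m=cv2.inRange(H,(35,60,30),(95,255,255));m[:170]=0;m[262:]=0;m[:,:265]=0;m[:,360:]=0
ys,xs=np.nonzero(m);c=np.c_[xs,ys]
P=onplane(w,c,104)[:,:2].astype(np.float32);print(cv2.minAreaRect(P))
s=get_state();print(s["ee_pos"],togo([571.3,-38.1,62]))
E
```

```text
((566.4351806640625, -38.771705627441406), (41.97132110595703, 40.649688720703125), 12.106050491333008)
[568.97054933 -35.15157727 131.27642446] [-0.07052976 -0.11495164  2.30867279]
```

{"name": "send_rows", "arguments": {"increments": [[-0.05,-0.1,0.8,0,95],[-0.05,-0.1,1.6,0,95],[-0.05,-0.1,2.1,0,95],[-0.05,-0.1,2.3,0,95],[-0.05,-0.1,2.3,0,95],[-0.05,-0.1,2.3,0,95],[-0.05,-0.1,2.3,0,70],[-0.05,-0.1,2.3,0,55],[-0.05,-0.1,2.3,0,40],[-0.05,-0.1,2.3,0,40],[-0.05,-0.1,2.3,0,40],[-0.05,-0.1,2.3,0,40],[-0.05,-0.1,2.3,0,40],[-0.05,-0.1,2.3,0,40]]}}

```text
clock: 3.75
ee_pos: [573.1, -39.4, 64.8]
ee_rot: [0.274, -3.129, -0.001]
contact_force: [0.3, 2.1, 1.3]
opening: 0.531
grip_force: 29.6
```

Gripped (opening about 50 mm, 30 N). Next I lift it along its own lean.

{"name": "send_rows", "arguments": {"increments": [[0.05,0,-0.25,0,40],[0.13,0,-0.6,0,40],[0.26,0,-1.2,0,40],[0.43,0,-2,0,40],[0.64,0,-3,0,40],[0.64,0,-4,0,40],[0.64,0,-5,0,40],[0.64,0,-6,0,40],[0.64,0,-6,0,40],[0.64,0,-6,0,40],[0.64,0,-6,0,40],[0.64,0,-6,0,40]]}}

```text
clock: 4.75
ee_pos: [553.0, -42.9, 242.8]
ee_rot: [0.274, -3.126, -0.001]
contact_force: [0.1, -0.1, -1.8]
opening: 0.53
grip_force: 29.6
```

```bash
python3 snap.py w3; python3 - <<'E'
from h import *
import cv2
a=read_camera("side");cv2.imwrite("pics/side3.png",cv2.resize(a[110:290,180:420],None,fx=2.5,fy=2.5)[:,:,::-1])
print(togo([540,-250,240]))
E
```

```text
4.75 [553.  -42.9 242.8] [-0.17 -0.11  1.8  -0.    1.45 -1.92] 0.5300512241697616 29.638017788529396
[ 1.63159261 -6.72142642  0.08575944]
```

View pics/side3.png

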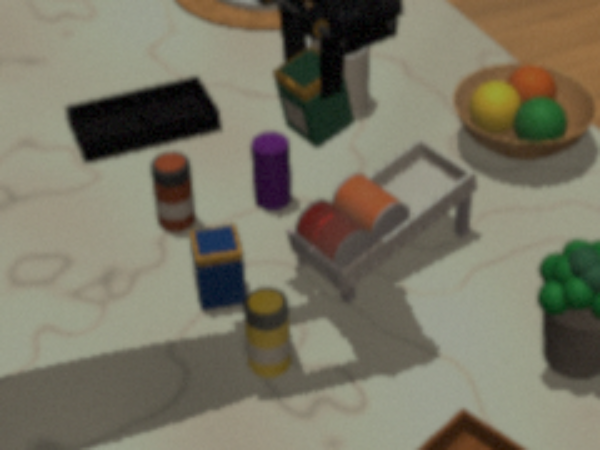

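The side view shows both cans rolled down, red at the stop and orange behind it, with the green tin held in the gripper. Next I go over the wooden tray.

{"name": "send_rows", "arguments": {"increments": [[0.3,-1,0,0,40],[0.5,-2.2,0,-0.4,40],[0.7,-3.4,0,-0.8,40],[0.9,-4.6,0,-1.2,40],[1.1,-5.8,0.2,-1.6,40],[1.3,-7,0.4,-2.1,40],[1.5,-8.2,0.7,-2.1,40],[1.57,-9.2,0.7,-2.1,40],[1.57,-10,0.7,-2.1,40],[1.57,-10,0.7,-2.1,40],[1.57,-10,0.7,-2.1,40],[1.57,-10,0.7,-2.1,40]]}}

```text
clock: 5.85
ee_pos: [559.7, -345.9, 222.6]
ee_rot: [0.559, -3.09, -0.003]
contact_force: [-0.6, 0.1, -0.7]
opening: 0.531
grip_force: 29.6
```

```bash
python3 snap.py w4
```

```text
5.85 [ 559.7 -345.9  222.6] [-0.64  0.13  1.6   0.    1.42 -2.56] 0.5313255808024725 29.63820978999138
```

View pics/w4.png

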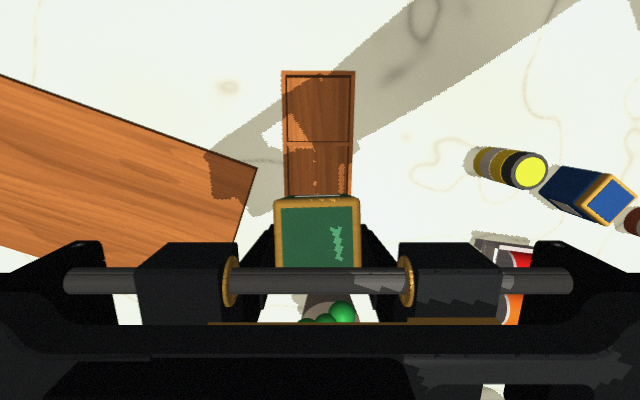

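The wrist view shows the tray aligned with the image: end rim corners (282,71) and (354,71), divider at (318,141), sides down to (284,194) and (352,194). The tin hides the far bay.

```bash
python3 - <<'E'
from h import *
import pickle
w,s,im=pickle.load(open("w4.pkl","rb"))
P=onplane(w,[(282,71),(354,71),(287,141),(351,141),(284,190),(352,190)],28)[:,:2];print(P.round(1),np.linalg.norm(P[0]-P[1]))
R=cv2.Rodrigues(s["ee_rot"])[0];print(np.degrees(np.arctan2(R[1,0],R[0,0])))
e=(P[0]+P[1])/2;d=(P[2]+P[3])/2;print(e,d,np.linalg.norm(e-d))
for u in [np.array([np.cos(a),np.sin(a)]) for a in (np.radians(20.3),)]:
    o=e+89.5*u;print("origin",o,"A",o-43.5*u,"B",o+43.5*u)
    B=o+43.5*u;print(togo([*B,0]))
E
```

```text
[[ 450.  -433.7]
 [ 418.8 -350.5]
 [ 528.1 -400.4]
 [ 498.7 -321.9]
 [ 591.8 -382.9]
 [ 559.2 -295.7]] 88.85054804034176
-159.47349133895335
[ 434.40734894 -392.14028129] [ 513.39935174 -361.15908491] 84.85028600328195
origin [ 518.34840859 -361.08954047] A [ 477.55023993 -376.18124131] B [ 559.14657725 -345.99783963]
[ 0.0217419  -0.01645072  7.43490727]
```

{"name": "send_rows", "arguments": {"increments": [[0.37,0,1,0,40],[0.37,0,2,0,40],[0.37,0,3,0,40],[0.37,0,4,0,40],[0.37,0,4.8,0,40],[0.37,0,5.4,0,40],[0.37,0,5.7,0,40],[0.37,0,5.85,0,40],[0.37,0,5.9,0,40],[0.37,0,5.95,0,40],[0.37,0,5.95,0,40],[0.37,0,5.95,0,40]]}}

```text
clock: 6.9
ee_pos: [550.6, -351.1, 47.0]
ee_rot: [-0.56, 3.09, -0.003]
contact_force: [-0.6, -0.1, -0.9]
opening: 0.522
grip_force: 29.6
```

{"name": "send_rows", "arguments": {"increments": [[0,0,0.05,0,40],[0,0,0.1,0,40],[0,0,0.15,0,40],[0,0,0.15,0,40],[0,0,0.15,0,40]]}}

```text
clock: 7.32
ee_pos: [551.2, -351.4, 43.8]
ee_rot: [-0.559, 3.089, -0.004]
contact_force: [-0.6, 1.7, 7.0]
opening: 0.526
grip_force: 29.7
```

{"name": "send_rows", "arguments": {"increments": [[0,0,0.03,0,49.5],[0,0,0.03,0,50.2],[0,0,0.03,0,50.6],[0,0,0.03,0,51],[0,0,0.03,0,52],[0,0,0.03,0,55],[0,0,0.03,0,60],[0,0,0.03,0,66],[0,0,0.03,0,72],[0,0,0.03,0,76],[0,0,-1,0,76],[0,0,-2,0,76],[0,0,-3.2,0,76],[0,0,-4.5,0,76],[0,0,-5.8,0,76],[0,0,-5.8,0,76],[0,0,-5.8,0,76]]}}

```text
clock: 8.73
ee_pos: [551.4, -351.8, 219.5]
ee_rot: [-0.559, 3.086, -0.009]
contact_force: [-0.7, -0.0, 0.5]
opening: 0.8
grip_force: 0.0
```

```bash
python3 snap.py w5; python3 - <<'E'
from h import *
import cv2
a=read_camera("side");cv2.imwrite("pics/side5.png",cv2.resize(a[120:370,200:440],None,fx=2.4,fy=2.4)[:,:,::-1])
E
```

```text
8.7333 [ 551.4 -351.8  219.5] [-0.65  0.11  1.62 -0.    1.4  -2.58] 0.8001451124713341 0.0
```

View pics/w5.png

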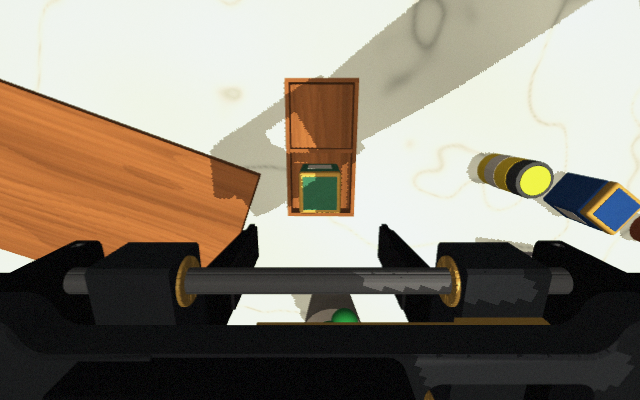

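View pics/side5.png

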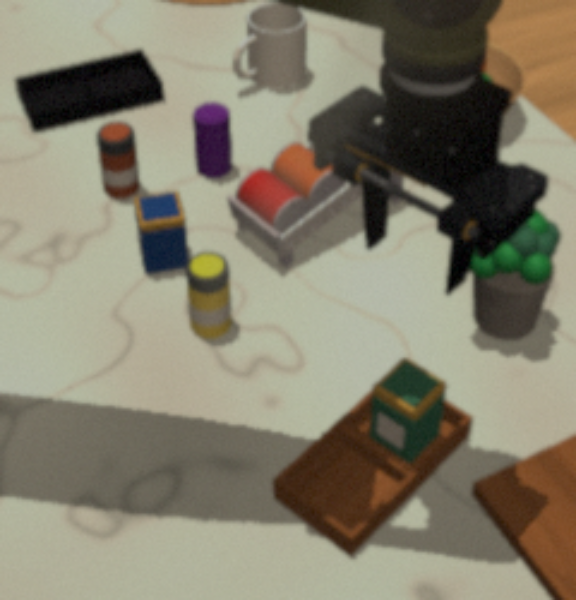

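The wrist and side views show the green tin upright in the far bay, lid at (320,188) in the wrist view, with the cans still in place. Now the blue tin.

{"name": "send_rows", "arguments": {"increments": [[-0.1,1.2,0,0.5,95],[-0.2,2.4,0,1.5,95],[-0.3,3.6,0,2.5,95],[-0.4,4.8,0,3.5,95],[-0.5,6,0,4.5,95],[-0.6,7.2,0,5.5,95],[-0.7,8.4,0.5,6.5,95],[-0.8,9.6,1,7,95],[-0.9,10.8,1.5,7,95],[-1,12,2,7,95],[-1,12,2.5,7,95],[-1,12,2.5,7,95],[-1,12,2.5,7,95],[-1,12,2.5,7,95]]}}

```text
clock: 10.0
ee_pos: [451.6, -3.5, 139.6]
ee_rot: [-0.397, -3.115, 0.0]
contact_force: [1.0, -0.9, 0.7]
opening: 1.002
grip_force: 0.0
```

```bash
python3 snap.py w6; python3 - <<'E'
from h import *
import pickle
w,s,im=pickle.load(open("w6.pkl","rb"))
H=cv2.cvtColor(im,cv2.COLOR_RGB2HSV)
m=cv2.inRange(H,(100,100,90),(125,255,255))
n,l,st,c=cv2.connectedComponentsWithStats(m);i=1+np.argmax(st[1:,4]);print(st[i],c[i])
ys,xs=np.nonzero(l==i)
print(cv2.minAreaRect(onplane(w,np.c_[xs,ys],75)[:,:2].astype(np.float32)))
R=cv2.Rodrigues(s["ee_rot"])[0];print("yaw y",np.degrees(np.arctan2(R[1,1],R[0,1])),togo([453.7,-5,32]))
E
```

```text
10.0 [451.6  -3.5 139.6] [-0.13 -0.29  2.13 -0.    1.3  -1.44] 1.0021351739970528 0.0
[321 207  17  20 282] [330.06382979 216.12056738]
((466.1354675292969, 3.660698890686035), (14.764008522033691, 18.825300216674805), 76.4559326171875)
yaw y 75.47640524570538 [-0.06245575 -0.02766278  3.608513  ]
```

{"name": "send_rows", "arguments": {"increments": [[-0.06,-0.03,0.8,0,95],[-0.06,-0.03,1.6,0,95],[-0.06,-0.03,2.4,0,95],[-0.06,-0.03,3.1,0,95],[-0.06,-0.03,3.5,0,95],[-0.06,-0.03,3.55,0,95],[-0.06,-0.03,3.55,0,95],[-0.06,-0.03,3.55,0,70],[-0.06,-0.03,3.55,0,55],[-0.06,-0.03,3.55,0,40],[-0.06,-0.03,3.55,0,40],[-0.06,-0.03,3.55,0,40],[-0.06,-0.03,3.55,0,40],[-0.06,-0.03,3.55,0,40]]}}

```text
clock: 11.22
ee_pos: [453.2, -4.2, 33.5]
ee_rot: [0.395, 3.116, -0.0]
contact_force: [0.1, 0.0, 0.9]
opening: 0.568
grip_force: 0.0
```

{"name": "send_rows", "arguments": {"increments": [[0,0,0,0,40],[0,0,0,0,40],[0,0,0,0,40],[0,0,0,0,40]]}}

```text
clock: 11.55
ee_pos: [453.1, -4.3, 33.4]
ee_rot: [-0.396, -3.117, 0.0]
contact_force: [-1.1, -0.9, 1.3]
opening: 0.529
grip_force: 30.0
```

{"name": "send_rows", "arguments": {"increments": [[0,0,-0.5,0,40],[0,0,-1.5,0,40],[0,0,-2.7,0,40],[0,0,-4,0,40],[-0.3,-1,-5,0,40],[-0.7,-2.1,-6,-0.6,40],[-1.1,-3.3,-6,-1.5,40],[-1.5,-4.5,-6,-2.5,40],[-1.9,-5.7,-6,-3.5,40],[-2.3,-6.9,-6,-4.5,40],[-2.7,-8.1,-6,-5.5,40],[-3.1,-9.3,-6,-6.5,40],[-3.5,-10.5,-6,-7,40],[-3.9,-11.6,-6,-7,40],[-3.9,-11.8,-6,-7,40],[-3.9,-11.8,-6,-7,40],[-3.9,-11.8,-6,-7,40],[-3.9,-11.8,-6,-7,40]]}}

```text
clock: 13.05
ee_pos: [477.8, -374.8, 212.8]
ee_rot: [0.561, -3.091, -0.002]
contact_force: [0.5, 0.1, -2.0]
opening: 0.523
grip_force: 30.0
```

```bash
python3 - <<'E'
from h import *
s=get_state();R=cv2.Rodrigues(s["ee_rot"])[0]
print(s["ee_pos"],s["joints"].round(2),np.degrees(np.arctan2(R[1,1],R[0,1])),togo([477.6,-376.2,39]))
E
```

```text
[ 477.82857121 -374.81320025  212.79658787] [-0.75  0.02  1.73  0.    1.39 -2.68] 110.57667912828256 [ 0.02264803 -0.04853777  5.79316143]
```

{"name": "send_rows", "arguments": {"increments": [[0.02,-0.05,1,0,40],[0.02,-0.05,2.2,0,40],[0.02,-0.05,3.4,0,40],[0.02,-0.05,4.4,0,40],[0.02,-0.05,5.2,0,40],[0.02,-0.05,5.6,0,40],[0.02,-0.05,5.75,0,40],[0.02,-0.05,5.85,0,40],[0.02,-0.05,5.85,0,40],[0.02,-0.05,5.85,0,40]]}}

```text
clock: 13.88
ee_pos: [479.2, -378.8, 40.0]
ee_rot: [-0.56, 3.089, -0.005]
contact_force: [0.2, -0.0, -0.9]
opening: 0.52
grip_force: 30.0
```

Almost on the floor; lower to contact, release and rise.

{"name": "send_rows", "arguments": {"increments": [[0,0,0.03,0,40],[0,0,0.06,0,40],[0,0,0.06,0,40],[0,0,0.06,0,51],[0,0,0.06,0,55],[0,0,0.06,0,62],[0,0,0.06,0,70],[0,0,0.06,0,76],[0,0,0.06,0,76],[0,0,-1,0,76],[0,0,-2.2,0,76],[0,0,-3.4,0,76],[0,0,-4.6,0,76],[0,0,-5.8,0,76],[0,0,-5.8,0,76]]}}

```text
clock: 15.13
ee_pos: [481.1, -380.9, 222.0]
ee_rot: [-0.558, 3.082, -0.019]
contact_force: [0.7, -0.9, 1.6]
opening: 0.8
grip_force: 0.0
```

```bash
python3 snap.py w7; python3 - <<'E'
from h import *
s=get_state();R=cv2.Rodrigues(s["ee_rot"])[0]
print(s["ee_pos"],np.degrees(np.arctan2(R[1,1],R[0,1])),togo([457.5,-124.6,140]))
E
```

```text
15.1333 [ 481.1 -380.9  222. ] [-0.76  0.02  1.71 -0.    1.39 -2.69] 0.7999981957410242 0.0
[ 480.06657604 -379.91148337  218.10286319] 110.52586386090341 [-2.26791638  8.25804357  2.53605242]
```

View pics/w7.png

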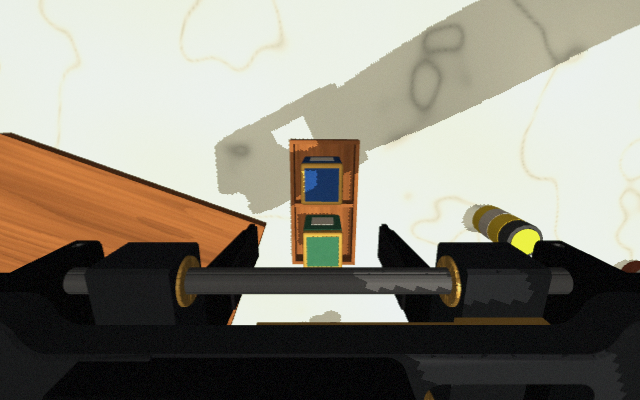

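Both tins stand upright, one per bay: blue lid (323,184), green lid (323,250). Next the yellow jar.

{"name": "send_rows", "arguments": {"increments": [[-0.3,1.2,0,0.6,95],[-0.6,2.4,0,1.2,95],[-0.9,3.6,0,1.8,95],[-1.2,4.7,0,2.4,95],[-1.6,5.8,0.5,3,95],[-1.9,7,1,3.6,95],[-2.27,8.26,1.5,4.1,95],[-2.27,8.26,2.4,4.1,95],[-2.27,8.26,2.4,4.1,95],[-2.27,8.26,2.4,4.1,95],[-2.27,8.26,2.4,4.1,95]]}}

```text
clock: 16.1
ee_pos: [454.9, -122.5, 140.2]
ee_rot: [-0.0, -3.141, 0.0]
contact_force: [1.0, -0.9, 0.5]
opening: 1.0
grip_force: 0.0
```

```bash
python3 snap.py w8; python3 - <<'E'
from h import *
import pickle
w,s,im=pickle.load(open("w8.pkl","rb"))
H=cv2.cvtColor(im,cv2.COLOR_RGB2HSV)
m=cv2.inRange(H,(20,120,60),(34,255,255));m[262:]=0;m[:,:240]=0;m[:,400:]=0;m[:150]=0
n,l,st,c=cv2.connectedComponentsWithStats(m);i=1+np.argmax(st[1:,4]);print(st[i],c[i])
ys,xs=np.nonzero(l==i)
print(cv2.minAreaRect(onplane(w,np.c_[xs,ys],85)[:,:2].astype(np.float32)))
R=cv2.Rodrigues(s["ee_rot"])[0];print("yaw y",np.degrees(np.arctan2(R[1,1],R[0,1])),s["ee_pos"],togo([457.5,-124.6,33]))
E
```

```text
16.1 [ 454.9 -122.5  140.2] [-0.38 -0.25  2.09 -0.    1.29 -1.95] 0.9995982588015492 0.0
[ 297  191   39   38 1154] [315.92287695 209.47140381]
((457.8836975097656, -124.20559692382812), (34.13579559326172, 34.177528381347656), 44.37697219848633)
yaw y 89.98965391926389 [ 454.89649079 -122.54982898  140.18321233] [-0.06352813 -0.05016561  3.600412  ]
```

{"name": "send_rows", "arguments": {"increments": [[-0.06,-0.05,0.8,0,95],[-0.06,-0.05,1.6,0,95],[-0.06,-0.05,2.4,0,95],[-0.06,-0.05,3.1,0,95],[-0.06,-0.05,3.5,0,95],[-0.06,-0.05,3.55,0,95],[-0.06,-0.05,3.55,0,70],[-0.06,-0.05,3.55,0,55],[-0.06,-0.05,3.55,0,35],[-0.06,-0.05,3.55,0,35],[-0.06,-0.05,3.55,0,35],[-0.06,-0.05,3.55,0,35],[-0.06,-0.05,3.55,0,35],[-0.06,-0.05,3.55,0,35],[-0.06,-0.05,3.55,0,35],[-0.06,-0.05,3.55,0,35],[-0.06,-0.05,3.55,0,35],[-0.06,-0.05,3.55,0,35]]}}

```text
clock: 17.65
ee_pos: [456.6, -123.4, 33.4]
ee_rot: [-0.001, 3.142, -0.0]
contact_force: [-0.0, -0.6, 0.4]
opening: 0.458
grip_force: 30.0
```

{"name": "send_rows", "arguments": {"increments": [[0,0,-0.5,0,35],[0,0,-1.5,0,35],[0,0,-2.7,0,35],[0,0,-4,0,35],[0,0.8,-5,0,35],[0,1.9,-6,0,35],[-0.2,3.1,-6,0,35],[-0.5,4.3,-6,0,35],[-0.8,5.5,-6,0,35],[-1,6.7,-6,0,35],[-1.2,7.9,-6,0,35],[-1.4,9.1,-6,0,35],[-1.6,10.3,-6,0,35],[-1.8,11.5,-6,0,35],[-2,12.7,-6,0,35],[-2.2,13.9,-6,0,35],[-2.4,14.8,-6,0,35],[-2.4,14.9,-6,0,35],[-2.4,14.9,-6,0,35],[-2.4,14.9,-6,0,35]]}}

```text
clock: 19.32
ee_pos: [527.9, 323.1, 212.5]
ee_rot: [0.001, -3.14, 0.002]
contact_force: [-0.1, -1.1, -1.5]
opening: 0.458
grip_force: 30.0
```

```bash
python3 snap.py w9
```

```text
19.3167 [527.9 323.1 212.5] [ 0.46  0.05  1.7  -0.    1.4  -1.11] 0.45791410027209234 29.979725629091263
```

View pics/w9.png

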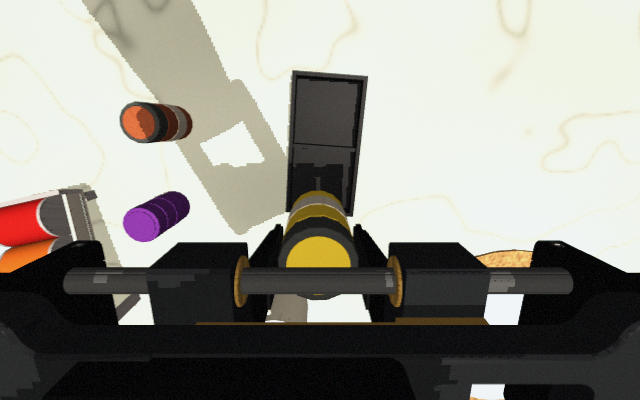

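The black tray shows its near rim corners at (293,71) and (367,77), far-left about (286,211), far-right (353,215), and divider about (326,145). The yellow jar is held in front.

```bash
python3 - <<'E'
from h import *
import pickle
w,s,im=pickle.load(open("w9.pkl","rb"))
P=onplane(w,[(293,71),(367,77),(353,215),(286,210)],28)[:,:2];print(P.round(1),[round(np.linalg.norm(P[i]-P[i-1]),1) for i in range(4)])
u=P[2]-P[1];v=P[1]-P[0];print(np.degrees(np.arctan2(u[1],u[0])),np.degrees(np.arctan2(v[1],v[0]))-90)
a=np.radians(-5.5);u=np.array([np.cos(a),np.sin(a)])
o=(P[0]+P[1])/2+89.5*u;print(o,P.mean(0))
for k in(-43.5,43.5):print(o+k*u,togo([*(o+k*u),39]))
E
```

```text
[[395.9 293.1]
 [402.6 382.3]
 [577.6 371. ]
 [570.5 279.8]] [np.float64(175.1), np.float64(89.5), np.float64(175.3), np.float64(91.4)]
-3.6952948381063755 -4.2655303496571975
[488.35010652 329.09310106] [486.65808483 331.54022078]
[445.05037189 333.2623913 ] [2.7609105  0.35883961 5.7958002 ]
[531.64984115 324.92381083] [-0.12578013  0.0813321   5.7931976 ]
```

{"name": "send_rows", "arguments": {"increments": [[-0.07,0.14,1,0.8,35],[-0.07,0.14,2.2,0.8,35],[-0.07,0.14,3.4,0.8,35],[-0.07,0.14,4.4,0.8,35],[-0.07,0.14,5.2,0.8,35],[-0.07,0.14,5.6,0.8,35],[-0.07,0.14,5.75,0.8,35],[-0.07,0.14,5.85,0.8,35],[-0.07,0.14,5.85,0.8,35],[-0.07,0.14,5.85,0.8,35]]}}

```text
clock: 20.2
ee_pos: [531.9, 328.4, 40.0]
ee_rot: [0.109, 3.136, 0.003]
contact_force: [0.4, -0.6, -0.7]
opening: 0.459
grip_force: 30.0
```

{"name": "send_rows", "arguments": {"increments": [[0,0,0.03,0,35],[0,0,0.06,0,35],[0,0,0.06,0,35],[0,0,0.06,0,45],[0,0,0.06,0,50],[0,0,0.06,0,58],[0,0,0.06,0,66],[0,0,0.06,0,74],[0,0,0.06,0,74],[0,0,-1,0,74],[0,0,-2.2,0,74],[0,0,-3.4,0,74],[0,0,-4.6,0,74],[0,0,-5,0,74],[0,0,-5,0,74]]}}

```text
clock: 21.45
ee_pos: [532.9, 329.1, 193.2]
ee_rot: [0.109, 3.132, 0.007]
contact_force: [1.1, 1.3, 0.3]
opening: 0.781
grip_force: 0.0
```

```bash
python3 snap.py w10; python3 - <<'E'
from h import *
s=get_state();R=cv2.Rodrigues(s["ee_rot"])[0]
print(s["ee_pos"],np.degrees(np.arctan2(R[1,1],R[0,1])),togo([455.7,132.4,140]))
E
```

```text
21.45 [532.9 329.1 193.2] [ 0.47  0.07  1.71  0.    1.35 -1.03] 0.781326846392387 0.0
[531.40151166 328.32830555 189.61376202] 86.02561511333742 [ 2.06994293 -6.69328557  1.63431375]
```

View pics/w10.png

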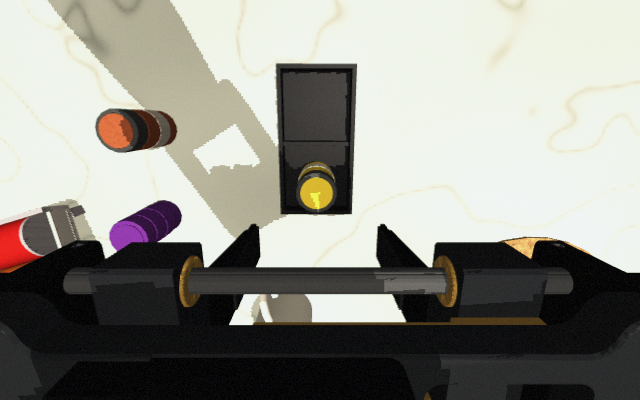

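The yellow jar stands upright in the far bay (317,190). Next the red jar.

{"name": "send_rows", "arguments": {"increments": [[0.3,-1,0,0,95],[0.6,-2.2,0,0,95],[0.9,-3.4,0,0,95],[1.2,-4.5,0,0,95],[1.6,-5.6,0.5,0,95],[2.05,-6.68,1,0,95],[2.05,-6.68,1.6,0,95],[2.05,-6.68,1.6,0,95],[2.05,-6.68,1.6,0,95],[2.05,-6.68,1.6,0,95]]}}

```text
clock: 22.33
ee_pos: [455.0, 132.6, 139.1]
ee_rot: [-0.108, -3.138, 0.0]
contact_force: [0.2, -0.0, 0.5]
opening: 0.998
grip_force: 0.0
```

```bash
python3 snap.py w11; python3 - <<'E'
from h import *
import pickle
w,s,im=pickle.load(open("w11.pkl","rb"))
H=cv2.cvtColor(im,cv2.COLOR_RGB2HSV)
m=cv2.inRange(H,(2,120,60),(16,255,255));m[262:]=0;m[:,:240]=0;m[:,400:]=0;m[:150]=0
n,l,st,c=cv2.connectedComponentsWithStats(m);i=1+np.argmax(st[1:,4]);print(st[i],c[i])
ys,xs=np.nonzero(l==i)
print(cv2.minAreaRect(onplane(w,np.c_[xs,ys],85)[:,:2].astype(np.float32)))
print(s["ee_pos"],togo([455.7,132.4,33]))
E
```

```text
22.3333 [455.  132.6 139.1] [ 0.17 -0.24  2.09  0.    1.29 -1.33] 0.9977730697220606 0.0
[ 298  189   39   38 1137] [317.3289358  207.75021988]
((455.9405212402344, 132.29319763183594), (34.195552825927734, 33.572723388671875), 58.058738708496094)
[455.02613523 132.55507791 139.1382273 ] [-3.21007617e-03 -1.38692560e-02  3.56739171e+00]
```

{"name": "send_rows", "arguments": {"increments": [[0,0,0.8,0,95],[0,0,1.6,0,95],[0,0,2.4,0,95],[0,0,3.1,0,95],[0,0,3.5,0,95],[0,0,3.52,0,95],[0,0,3.52,0,70],[0,0,3.52,0,55],[0,0,3.52,0,35],[0,0,3.52,0,35],[0,0,3.52,0,35],[0,0,3.52,0,35],[0,0,3.52,0,35],[0,0,3.52,0,35],[0,0,3.52,0,35],[0,0,3.52,0,35],[0,0,3.52,0,35],[0,0,3.52,0,35]]}}

```text
clock: 23.88
ee_pos: [455.2, 132.2, 34.3]
ee_rot: [0.109, 3.14, -0.0]
contact_force: [-0.5, 0.9, 0.4]
opening: 0.459
grip_force: 30.0
```

{"name": "send_rows", "arguments": {"increments": [[0,0,-0.5,0,35],[0,0,-1.5,0,35],[0,0,-2.7,0,35],[0,0,-4,0,35],[0,0.8,-5,0,35],[0.2,1.9,-5,0,35],[0.4,3.1,-5,0,35],[0.6,4.3,-5,0,35],[0.8,5.5,-5,0,35],[0.86,6.5,-5,0,35],[0.86,6.67,-5,0,35],[0.86,6.67,-5,0,35],[0.86,6.67,-5,0,35],[0.86,6.67,-5,0,35]]}}

```text
clock: 25.05
ee_pos: [443.3, 332.4, 183.7]
ee_rot: [-0.11, -3.139, 0.002]
contact_force: [0.3, -0.5, -2.5]
opening: 0.459
grip_force: 30.0
```

```bash
python3 - <<'E'
from h import *
s=get_state();print(s["ee_pos"],togo([443.6,333.5,39.3]))
E
```

```text
[443.25809429 332.39109824 183.681174  ] [-0.01232094  0.0427797   4.81265534]
```

{"name": "send_rows", "arguments": {"increments": [[0,0,1,0,35],[0,0,2.2,0,35],[0,0,3.2,0,35],[0,0,4.1,0,35],[0,0,4.6,0,35],[0,0,4.75,0,35],[0,0,4.83,0,35],[0,0,4.83,0,35],[0,0,4.83,0,35]]}}

```text
clock: 25.8
ee_pos: [444.3, 333.3, 40.3]
ee_rot: [0.111, 3.138, 0.002]
contact_force: [-1.0, 0.3, -1.2]
opening: 0.458
grip_force: 30.0
```

{"name": "send_rows", "arguments": {"increments": [[0,0,0.03,0,35],[0,0,0.05,0,35],[0,0,0.05,0,35],[0,0,0.05,0,45],[0,0,0.05,0,50],[0,0,0.05,0,58],[0,0,0.05,0,66],[0,0,0.05,0,74],[0,0,0.05,0,74],[0,0,-1,0,74],[0,0,-2.2,0,74],[0,0,-3.4,0,74],[0,0,-4.6,0,74],[0,0,-5.8,0,74],[0,0,-7,0,74],[0,0,-8,0,74],[0,0,-8,0,74],[0,0,-8,0,74]]}}

```text
clock: 27.3
ee_pos: [444.3, 334.3, 282.2]
ee_rot: [0.109, 3.135, 0.004]
contact_force: [0.4, -0.2, -1.1]
opening: 0.78
grip_force: 0.0
```

```bash
python3 snap.py w12; python3 - <<'E'
from h import *
a=read_camera("scene")[110:270,170:470];b=read_camera("side")[100:360,180:440]
w=cv2.imread("pics/w12.png")[20:300,150:500]
c=[cv2.resize(x,(390,290)) for x in (a[:,:,::-1],b[:,:,::-1],w)]
o=np.vstack([np.hstack(c[:2]),np.hstack([c[2],c[2]*0])]);cv2.imwrite("pics/final.png",o)
E
```

```text
27.3 [444.3 334.3 282.2] [ 0.55 -0.13  1.76  0.    1.51 -0.95] 0.7803920084942155 0.0
```

View pics/final.png

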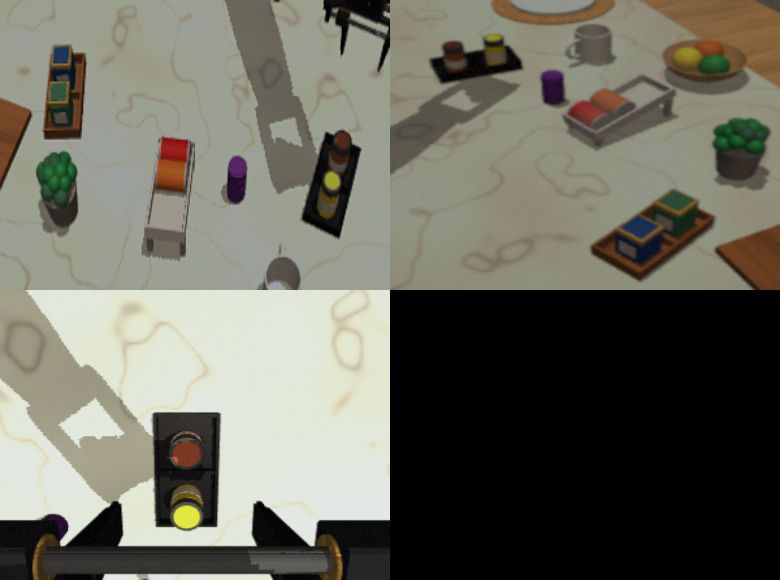

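The composite shows both tins upright in the wooden tray (scene crop (61,60) and (60,100)) and both jars upright in the black tray ((342,150) and (330,190)). The cans are at the front stop, the herb and purple decoy look where they were, and the gripper is clear.

```bash
python3 -c "
from plant import *
print(finish_job())"
```

```text
the job is handed in; nothing more can be done
None
```

The job is handed in at about 27 s: the last pictures show both cans at the front stop, both tins upright in the wooden tray, both jars upright in the black tray, one per bay, and the herb not visibly moved; the hand-in gave no verdict.

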